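Hold the forceps at the marked tip gap under the inspection lens

TASK

Take the sprung forceps from their white rest by the blue finger grips, lift them clear and bring the tips in under the lens of the inspection stand, just above the gauge bed. Squeeze the forceps until each tip is above its own green stripe under the middle of the lens, and finish while still holding them there, steady and touching neither bed nor lens, so that the tips can be inspected. Never let the tips meet, do not drop the forceps or bump the stand, and leave everything else on the bench where it is.

Things in the scene. Friction and masses are not known exactly. Their poses are not given: they have to be found in the camera images.
- forceps: Sprung steel forceps lying flat on the rest, 213 mm long, 66 g, balanced at the grips, two arms side by side (z 0 to 12 mm) joined by a round bow at the back. Origin midway between the blue finger grips, level with the underside of the arms; x points along the forceps to the tips, y to its left, z up. Bow and pivots are at x = -100 mm, the black tips at x = +100 mm. Squeezing the grips closes both arms equally.
- grips (a point): Midpoint between the two blue finger grips, 6 mm above the forceps' origin. Each is a flat upright plate outside an arm, 34 mm long along x, 16 mm tall, centred here. Width over both: 44 mm open; parallel at 30 mm. Tip gap (between the tip points) = 2 x (width - 18 mm): 52 mm open, 24 mm at width 30. The spring pushes back about 0.7 N for each mm that the width is reduced.
- jaw_left (a joint): Closing angle of the forceps' left arm, rad: 0 is open, 0.125 at the stop (tips 2 mm apart); the right arm mirrors it. Tip gap = 52 mm - 400 mm x angle.
- tip_left (a point): point of the left tip of the forceps (6 mm tall, 3 mm thick, black): middle of its end, 6 mm above the underside of the arms, 3 mm above the tip's own underside
- tip_right (a point): the same on the right tip
- rest: White forceps rest, fixed: base plate 190 x 80 mm, 6 mm thick, and two upright cross bars whose tops are 45 mm above the bench, 74 mm wide, 10 mm thick, at x = -85 and +65 mm, with 6 mm high lips at their ends. Origin on the bench, under the forceps' finger grips; x points along the forceps to the tips. The forceps lie on the bars.
- stand: Inspection stand, fixed. Origin on the bench, 100 mm in front of the lens centre on the robot's side; x points from there into the stand, y to its left. Gauge bed 88 mm wide in y, 84 mm along x, centred at x = 100 mm, top 45 mm above the bench, with two green stripes. A white column on each side (x 93 to 107 mm, y = +-51 to 63 mm) carries the lens.
- lens (a point): Centre of the round lens, on its underside, over the middle of the bed: black frame 102 mm across, underside 95 mm and top 105 mm above the bench. The tips enter from the front (the robot's side), between the columns, in the 50 mm high space between bed and lens.
- mark_left (a point): middle of the left green stripe: on the top face of the bed (45 mm above the bench), under the lens centre; axes parallel to those of the stand. The stripe is 8 mm wide and 84 mm long along x. Each stripe is on a white leaf, set differently each time: 6 to 18 mm to the left of the bed's centre line
- mark_right (a point): middle of the right green stripe, likewise 6 to 18 mm to the right of the centre line (set separately)
- vial0: Bystander: small vial with black cap, 19 mm across, 44 mm tall, standing near the middle line between stand and rest
- vial1: Bystander: another such vial, farther from the robot
- dish: Bystander: covered petri dish, 62 mm across, 15 mm tall, near the robot on the middle line
- amber_bottle: Bystander: amber bottle, 60 mm across, 130 mm tall, on the right side
- jar: Bystander: white jar with green cap, 56 mm across, 70 mm tall, on the left side
Mind the look-alikes: they are no part of the job. There is more than one size of the forceps; the job needs the larger.

How it is judged:
On the way, in this order (a step that is already met when the one before it is completed fails the run):
1. the forceps are lifted clear of the rest (height (world z) of forceps above 0.06 m and contact force between forceps and rest below 0.01 N and contact force between the fingers and forceps above 0.5 N), for 0.2 s.
2. both tips are in under the lens (x of tip_left in the frame of stand between 0.07 and 0.13 m and y of tip_left in the frame of stand between -0.048 and 0.048 m and z of each of tip_left, tip_right in the frame of stand below 0.09 m and x of tip_right in the frame of stand between 0.07 and 0.13 m and y of tip_right in the frame of stand between -0.048 and 0.048 m), for 0.2 s.
At the end, for the whole second after the job is handed in: Each tip point is over its own green stripe (within 4 mm of its middle line) and within 20 mm of the lens centre along the stripe, its underside 0 to 18 mm above the bed; the forceps are held by the robot's fingers, touch neither stand nor rest, and neither they nor their arms move (((y of tip_left in the frame of mark_left between -0.004 and 0.004 m and x of tip_left in the frame of mark_left between -0.02 and 0.02 m and z of tip_left in the frame of mark_left between 0.003 and 0.021 m and y of tip_right in the frame of mark_right between -0.004 and 0.004 m and x of tip_right in the frame of mark_right between -0.02 and 0.02 m and z of tip_right in the frame of mark_right between 0.003 and 0.021 m) or (y of tip_left in the frame of mark_right between -0.004 and 0.004 m and x of tip_left in the frame of mark_right between -0.02 and 0.02 m and z of tip_left in the frame of mark_right between 0.003 and 0.021 m and y of tip_right in the frame of mark_left between -0.004 and 0.004 m and x of tip_right in the frame of mark_left between -0.02 and 0.02 m and z of tip_right in the frame of mark_left between 0.003 and 0.021 m)) and contact force between the fingers and forceps above 1 N and contact force between forceps and stand below 0.05 N and contact force between forceps and rest below 0.05 N and velocity of joint jaw_left between -0.03 and 0.03 rad/s and linear speed of forceps below 0.02 m/s); the arm keeps its last pose, push and grip.
It fails at once if the forceps tips are squeezed together (gap under 4 mm) (distance between tip_left and tip_right below 0.004 m).
It fails at once if the inspection stand is hit or pushed with more than 5 N (contact force between stand and anything else above 5 N).
It fails at once if the forceps are dropped (height (world z) of forceps below 0.02 m).
It fails at once if a bystander is moved by more than 20 mm (distance of any of vial0, vial1, dish, amber_bottle, jar from where it was at the start of the episode above 0.02 m).
It also fails if it takes over 48 s, if anything falls off the work surface, if the arm or the gripper's body presses on something with over 40 N, if the wrist force passes 120 N, or if a joint passes its speed limit or range.

ROBOT

A 6-joint arm with a two-finger parallel gripper is mounted at the origin on the work surface. World frame = base frame: x ahead of the robot, y to its left, z up, the work surface at z = 0. Lengths are in m, angles in rad, forces in N, time in s.
With the tool pointing down it reaches from about 0.4 to 0.825 m from the base axis. Payload 7 kg.
Tool frame: the origin (TCP) lies where the fingers leave the gripper's body, on its centre line; the fingertips stand 73 mm ahead of it and the grasp point (between the pads) lies 54 mm ahead of it; z points along the fingers, y is the direction in which the jaws open and shut (so a half turn about z gives the same grasp; the last joint's range is limited). The gripper opens to 85 mm and grips with 20 to 120 N. Pads are 22 mm wide; open, the fingers measure 114 mm over their backs; the gripper's body (76 mm by 85 mm) begins 54 mm behind the grasp point. The pads swing forward as they close: fully open they stand 13 mm farther back than shut.
Start: joints at [-1.018, 0.359, 0.012, 0, -1.224, -0.288], TCP at [0.177, -0.651, 0.304] pointing down, gripper open.
Joint ranges: [-3.07, 3.07], [-1.43, 2.12], [-1.02, 1.25], [-3.03, 1.67], [-3.05, -0], [-3.03, 3.03]. Speed limits (rad/s): [2.39, 2.39, 3.01, 3.14, 3.14, 3.14].

INTERFACE

Orientations are given as a unit quaternion [w, x, y, z].
In Python, from bench import r, imaging gives the robot as it stands.
- The arm moves only by the tool servo_tool, never from a script. Its argument "targets" is a list of rows, each a list of 3 entries, a list of its own where there are three numbers: the shift along the tool's x, y, z in m, then the turn, a rotation vector about the tool's x, y, z in degrees, then the finger opening in m, from 0 to 0.0854. A call has 1 to 20 rows; each row shifts and turns the commanded pose from where the row before left it, along the tool's axes as they then stand; what a row does not reach is not made up. A row lasts 1/8 s, in which the tool goes at most 62.5 mm and 10.7 degrees, less where a joint would pass 70% of its speed; a pose out of reach is approached as far as the arm can. A call is refused whole if a number of a shift passes 0.0625 or a number of a turn 10.7, either way. A call with a gripper value outside its range is refused whole. The fingers move at their own pace and stop on an object; "force" is the grip in N (left out, the last holds). Time passes only in rows, so rows that do not move let the fingers close. It gives the time, the measured TCP pose, the force and the opening at its end, in the units of the state.
- r.sense(): the state, without advancing time (a new reading comes with each control period).
- imaging.grab_frame(name): name is "scene" or "top" or "wrist"; returns the picture (400x640x3 uint8, red, green, blue); there is no depth.
- imaging.camera_info(name): a dict with "camera_matrix" (3x3 intrinsics, pixels), "k1" (the pictures are not rectified: a ray, as slopes to the right and down, at radius r is drawn at 1 + k1 r^2 times it, then the intrinsics apply), "R" (3x3) and "t" (3): a world point X has camera coordinates R X + t. Camera axes: x right, y down, z forward; pixel columns grow to the right and rows downward; lengths in m; the calibration is good to about 2 mm. A picture is of the moment at which its call begins: read the wrist's pose just before it. camera_info takes no time and is no camera call; for the wrist camera it gives the pose at the moment of the call.
- r.sign_off(): hands the job in, once; it reports no verdict.
The state is a dict: "clock": time; "qpos": joint angles; "dq": joint speeds; "effort": joint torques, N m; "position": TCP position; "orientation": TCP orientation; "wrist_force": force on the tool from outside, world axes, zero at the start; "moment": the same for the moment, N m; "opening": finger opening in m.
Only numpy, scipy, OpenCV 4.12 (cv2) and the standard library are available. Lean on these libraries where they do the work, as an engineer would, in place of code of your own. Each camera call takes 0.05 s, during which the arm holds its last target. There are 200 camera calls.

## Working session

There is one attempt and no reset: what is moved stays moved. The work goes in short steps, Python scripts to look and compute and a tool call to move; the robot and the scene stay as the last step left them, time stands still between calls to the robot, and variables do not carry over. Pictures are saved under pics/ and viewed, about 8 in all and at most 12, crops included, and the job is handed in when it is done.

Besides the shell and the picture viewer there is one more tool, called after ">>>" as name(argument=value, ...) on one line, values as JSON. servo_tool: Moves the arm, as the interface text tells. Its arguments: {"type":"object","properties":{"targets":{"type":"array"},"force":{"type":"number"}},"required":["targets"]}

```bash
mkdir -p pics; ls; python3 - <<'E'
from bench import r, imaging
import cv2
s=r.sense();print(s)
for n in ("scene","top"):
    im=imaging.grab_frame(n);cv2.imwrite(f"pics/{n}0.png",im[:,:,::-1]);c=imaging.camera_info(n);print(n,c)
E
```

```text
pics
{'clock': 0.0, 'qpos': array([-1.01788301e+00,  3.59393640e-01,  1.10345282e-02, -3.74405353e-04,
       -1.22408136e+00, -2.88105182e-01]), 'dq': array([-9.42119337e-04,  3.63393924e-04, -8.98280757e-05,  8.77025742e-04,
        2.64877793e-03,  1.32207399e-04]), 'effort': array([ 7.69927628e-04, -5.83326781e+01,  2.93429822e+01,  6.93681702e+00,
       -5.78971885e-03, -1.65511995e-05]), 'position': array([ 0.17655896, -0.65111546,  0.30294424]), 'orientation': array([-1.74915044e-04, -1.31954302e-01,  9.91255444e-01,  8.22308728e-04]), 'wrist_force': array([0.66853172, 0.48794796, 0.20322088]), 'moment': array([-0.05122592,  0.02206878,  0.01504116]), 'opening': 0.08535456371191945}
scene {'camera_matrix': array([[364.81068161,   0.        , 315.94722554],
       [  0.        , 364.81068161, 198.21636816],
       [  0.        ,   0.        ,   1.        ]]), 'k1': -0.03207831029596453, 'R': array([[-0.86302969,  0.50510973, -0.00662708],
       [ 0.3386157 ,  0.5687235 , -0.74959522],
       [-0.37485887, -0.64916696, -0.66186335]]), 't': array([ 0.47259017, -0.13870203,  1.14538551])}
top {'camera_matrix': array([[503.06302001,   0.        , 324.56352328],
       [  0.        , 503.06302001, 201.29202635],
       [  0.        ,   0.        ,   1.        ]]), 'k1': -0.03918868647727262, 'R': array([[ 0.00543013, -0.99987095, -0.01511969],
       [-0.99683543, -0.00421327, -0.07938119],
       [ 0.07930724,  0.01550289, -0.99672966]]), 't': array([0.02198429, 0.56025511, 1.59518449])}
```

View pics/top0.png

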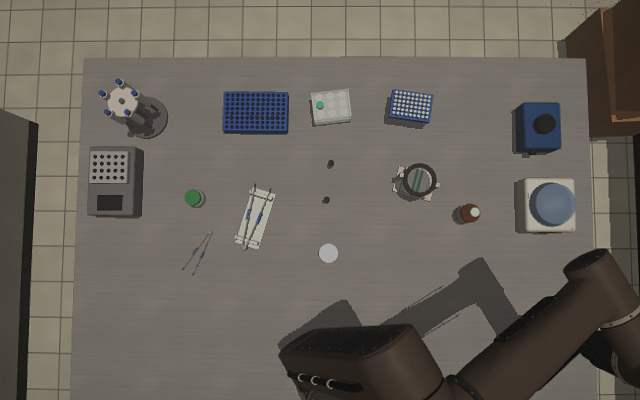

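View pics/scene0.png

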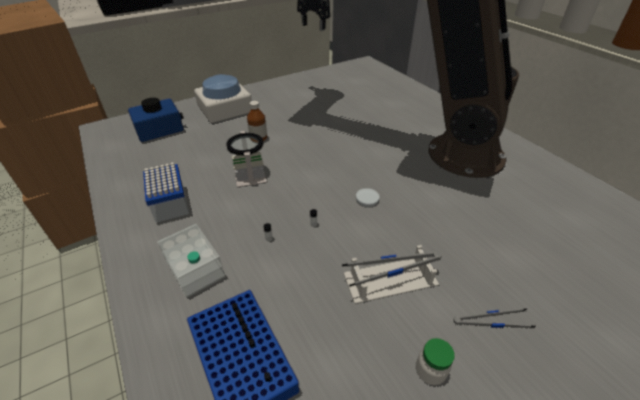

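The top view shows the large forceps on the white rest at about (256,216), with grips near (249,213) and (261,217), tips up the picture and bow at (246,246). The smaller look-alike lies on the bench at (198,252). The lens is at (419,180) with the green stripes visible through it, the vials at (331,163) and (326,200), the dish at (328,253). The scene view agrees.

```bash
cat > h.py <<'E'
import numpy as np, cv2
from bench import r, imaging
def ray(ci,uv):
    K=np.asarray(ci["camera_matrix"]); k=ci["k1"]
    d=(np.atleast_2d(uv)-K[:2,2])/np.array([K[0,0],K[1,1]])
    u=d.copy()
    for _ in range(10): u=d/(1+k*(u**2).sum(1,keepdims=True))
    R=np.asarray(ci["R"]); c=-R.T@np.asarray(ci["t"])
    return c, np.c_[u,np.ones(len(u))]@R
def onplane(ci,uv,z):
    c,d=ray(ci,uv); return c+d*((z-c[2])/d[:,2])[:,None]
def proj(ci,X):
    K=np.asarray(ci["camera_matrix"]); p=np.atleast_2d(X)@np.asarray(ci["R"]).T+np.asarray(ci["t"])
    u=p[:,:2]/p[:,2:]; u=u*(1+ci["k1"]*(u**2).sum(1,keepdims=True))
    return u*[K[0,0],K[1,1]]+K[:2,2]
def blobs(m,amin=5):
    n,l,s,c=cv2.connectedComponentsWithStats(m.astype(np.uint8))
    out=[]
    for i in range(1,n):
        if s[i,4]>=amin:
            ys,xs=np.where(l==i); P=np.c_[xs,ys].astype(float); e,v=np.linalg.eigh(np.cov(P.T)+1e-9*np.eye(2))
            out.append((s[i,4],c[i],s[i,:4],v[:,1],P))
    return sorted(out,key=lambda o:-o[0])
def hsv(im): return cv2.cvtColor(im,cv2.COLOR_RGB2HSV)
def blue(im): h=hsv(im); return (h[...,0]>105)&(h[...,0]<128)&(h[...,1]>130)&(h[...,2]>50)
def green(im): h=hsv(im); return (h[...,0]>40)&(h[...,0]<90)&(h[...,1]>60)
E
python3 - <<'E'
from h import *
im=cv2.imread("pics/top0.png")[:,:,::-1].copy(); ci=imaging.camera_info("top")
np.set_printoptions(precision=4,suppress=True)
for a,c,b,v,P in blobs(blue(im)):
    if 170<c[0]<290 and 180<c[1]<290: print("blue",a,c,b,v,onplane(ci,c,.056))
for a,c,b,v,P in blobs(green(im)):
    if 380<c[0]<450: print("green",a,c,b,v,onplane(ci,c,.045))
g=im.max(2)<50
for a,c,b,v,P in blobs(g,30):
    if 390<c[0]<450 and 150<c[1]<220: print("dark",a,c,b,onplane(ci,c,.105))
for n,p in dict(vial0=(326,200),vial1=(331,163),dish=(328,253),amber=(470,213)).items(): print(n,onplane(ci,p,.03))
cv2.imwrite("pics/crop.png",np.hstack([cv2.resize(im[175:260,220:300,::-1],None,fx=5,fy=5,interpolation=cv2.INTER_CUBIC),cv2.resize(im[145:230,380:455,::-1],None,fx=5,fy=5,interpolation=cv2.INTER_CUBIC)]))
E
```

```text
blue 10 [259.1 216.9] [258 213   3   9] [-0.3006  0.9537] [[0.5073 0.2301 0.056 ]]
green 44 [419.2273 180.7273] [416 171   7  21] [-0.2558  0.9667] [[ 0.6251 -0.276   0.045 ]]
green 40 [414.65 178.7 ] [412 169   7  20] [-0.2612  0.9653] [[ 0.6316 -0.2616  0.045 ]]
vial0 [[0.5637 0.02   0.03  ]]
vial1 [[0.6833 0.0045 0.03  ]]
dish [[0.3949 0.0128 0.03  ]]
amber [[ 0.524  -0.4398  0.03  ]]
```

View pics/crop.png

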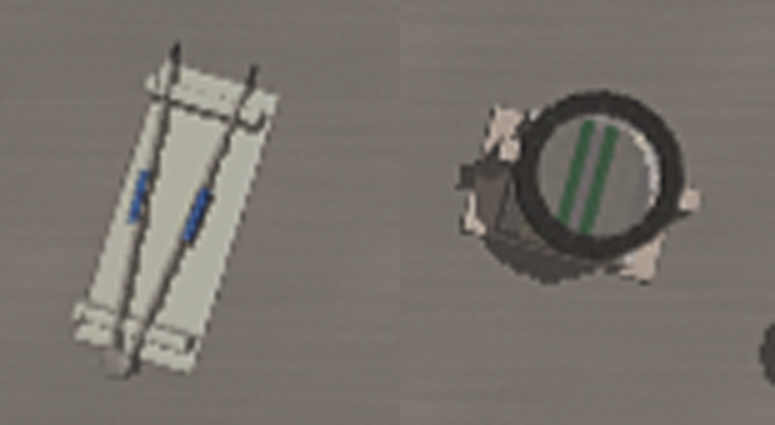

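```bash
cat >> h.py <<'E'
from scipy.spatial.transform import Rotation as Ro
np.set_printoptions(precision=4,suppress=True)
def tool():
    s=r.sense(); return s, Ro.from_quat(np.roll(s["orientation"],-1)), np.array(s["position"])
def plan(goal,fx):   # goal TCP world, fx = world direction for tool x (tool down)
    s,R,p=tool(); z=np.array([0,0,-1.]); x=np.array([*fx,0]); x/=np.linalg.norm(x)
    G=Ro.from_matrix(np.c_[x,np.cross(z,x),z]); 
    print("shift tool",R.inv().apply(np.array(goal)-p)*1000,"turn deg",np.degrees((R.inv()*G).as_rotvec()),"clock",s["clock"],"open",s["opening"])
E
python3 - <<'E'
from h import *
s,R,p=tool(); ci=imaging.camera_info("wrist"); Rc=np.asarray(ci["R"]); c=-Rc.T@ci["t"]
print("cam in tool",R.inv().apply(c-p),"cam axes in tool\n",R.inv().as_matrix()@Rc.T, ci["camera_matrix"][0])
t=imaging.camera_info("top")
g=onplane(t,[[247.6,214.2],[259.4,218]],.056);print(g,np.linalg.norm(g[0]-g[1]))
tp=onplane(t,[[255.2,184],[270.6,189]],.051);b=onplane(t,(244,248),.051);print(tp,b)
d=tp.mean(0)-b[0];print("yaw",np.degrees(np.arctan2(d[1],d[0])),"len",np.linalg.norm(d))
print("lens",onplane(t,(420,180),.1))
d=onplane(t,[[414.65-2.6,178.7+9.6],[414.65+2.6,178.7-9.6]],.045);d=d[1]-d[0];print("stripe yaw",np.degrees(np.arctan2(d[1],d[0])))
E
```

```text
cam in tool [ 0.0757  0.0012 -0.0712] cam axes in tool
 [[ 0.0011 -0.9557 -0.2943]
 [ 1.      0.001   0.0006]
 [-0.0003 -0.2943  0.9557]] [275.9425   0.     318.4876]
[[0.5156 0.2666 0.056 ]
 [0.5038 0.2291 0.056 ]] 0.039325346807375185
[[0.612  0.2449 0.051 ]
 [0.5963 0.1956 0.051 ]] [[0.4093 0.277  0.051 ]]
yaw -16.245008895628516 len 0.20291175115848925
lens [[ 0.6207 -0.2689  0.1   ]]
stripe yaw -15.537003378602966
```

>>> servo_tool(targets=[[[-0.0425,0.0404,0],[0,0,0],0.0854],[[-0.0425,0.0404,0],[0,0,0],0.0854],[[-0.0425,0.0404,0],[0,0,0],0.0854],[[-0.0425,0.0404,0],[0,0,0],0.0854],[[-0.0425,0.0404,0],[0,0,0],0.0854],[[-0.0425,0.0404,0],[0,0,0],0.0854],[[-0.0425,0.0404,0],[0,0,0],0.0854],[[-0.0425,0.0404,0],[0,0,0],0.0854],[[-0.024,0.0508,0.006],[0,0,0],0.0854],[[-0.024,0.0508,0.006],[0,0,0],0.0854],[[-0.024,0.0508,0.006],[0,0,0],0.0854],[[-0.024,0.0508,0.006],[0,0,0],0.0854],[[-0.024,0.0508,0.006],[0,0,0],0.0854],[[-0.024,0.0508,0.006],[0,0,0],0.0854],[[-0.024,0.0508,0.006],[0,0,0],0.0854],[[-0.024,0.0508,0.006],[0,0,0],0.0854],[[-0.024,0.0508,0.006],[0,0,0],0.0854]])

```text
clock: 2.22
position: [0.5089, 0.2491, 0.2495]
orientation: [-0.0, -0.132, 0.991, -0.0]
wrist_force: [1.0, -1.0, 0.9]
opening: 0.0855
```

>>> servo_tool(targets=[[[0,0,0],[0,0,-10.6],0.0854],[[0,0,0],[0,0,-10.6],0.0854],[[0,0,0],[0,0,-10.6],0.0854],[[0,0,0],[0,0,-10.6],0.0854],[[0,0,0],[0,0,-10.6],0.0854],[[0,0,0],[0,0,-10.6],0.0854],[[0,0,0],[0,0,-10.6],0.0854],[[0,0,0],[0,0,-10.6],0.0854],[[0,0,0],[0,0,-10.6],0.0854],[[0,0,0],[0,0,-10.6],0.0854],[[0,0,0],[0,0,-10.6],0.0854],[[0,0,0],[0,0,-10.6],0.0854],[[0,0,0],[0,0,-10.6],0.0854],[[0,0,0],[0,0,-10.6],0.0854],[[0,0,0],[0,0,0],0.0854]])

```text
clock: 4.1
position: [0.5089, 0.2471, 0.2496]
orientation: [0.0, 0.99, -0.144, -0.0]
wrist_force: [-0.8, 0.3, 0.3]
opening: 0.0861
```

```bash
python3 - <<'E'
from h import *
s,R,p=tool(); print(s["clock"],p,R.as_matrix(),s["qpos"])
ci=imaging.camera_info("wrist"); im=imaging.grab_frame("wrist"); cv2.imwrite("pics/w1.png",im[:,:,::-1])
import pickle; pickle.dump(ci,open("w1.pkl","wb"))
for a,c,b,v,P in blobs(blue(im),20): print(a,c,b,v,onplane(ci,c,.059))
E
```

```text
4.1 [0.5089 0.2471 0.2496] [[ 0.9588 -0.284  -0.0005]
 [-0.284  -0.9588 -0.0004]
 [-0.0004  0.0005 -1.    ]] [ 0.798   0.2227 -0.3094 -0.0001 -1.0393  0.4849]
174 [296.1954 191.069 ] [293 174   8  34] [0.0933 0.9956] [[0.5166 0.2683 0.059 ]]
173 [334.5896 191.2486] [331 174   8  34] [-0.1074  0.9942] [[0.5057 0.2321 0.059 ]]
```

View pics/w1.png

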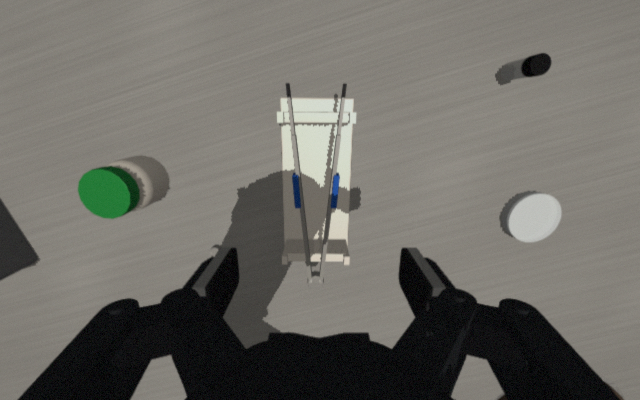

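The wrist view shows the large forceps straight below: grips at (296,191) and (335,191), tips at (288,88) and (345,88), bow at (316,280). They lie nearly along the image column, so the tool is already lined up.

```bash
python3 - <<'E'
from h import *
import pickle; ci=pickle.load(open("w1.pkl","rb"))
tp=onplane(ci,[[288.5,88],[345,88]],.054); b=onplane(ci,(316,281),.057)[0]
d=tp.mean(0)-b; print(tp,np.linalg.norm(tp[0]-tp[1]),b,np.linalg.norm(d),"yaw",np.degrees(np.arctan2(d[1],d[0])))
plan([.5112,.2502,.103],d[:2])
E
```

```text
[[0.6091 0.2463 0.054 ]
 [0.5947 0.1975 0.054 ]] 0.050921898729312486 [0.412  0.2792 0.057 ] 0.1984130539167909 yaw -16.781234227988232
shift tool [  1.4108  -3.6286 146.6637] turn deg [0.0224 0.0193 0.1129] clock 4.15 open 0.08555833184418249
```

>>> servo_tool(targets=[[[0.001,-0.0035,0.03],[0,0,0],0.0854],[[0,0,0.04],[0,0,0],0.0854],[[0,0,0.03],[0,0,0],0.0854],[[0,0,0.025],[0,0,0],0.0854],[[0,0,0.0215],[0,0,0],0.0854],[[0,0,0],[0,0,0],0.0854],[[0,0,0],[0,0,0],0.06],[[0,0,0],[0,0,0],0.06],[[0,0,0],[0,0,0],0.048],[[0,0,0],[0,0,0],0.044],[[0,0,0],[0,0,0],0.04],[[0,0,0],[0,0,0],0.036],[[0,0,0],[0,0,0],0.036],[[0,0,0],[0,0,0],0.036]], force=40)

```text
clock: 5.9
position: [0.5116, 0.2508, 0.1043]
orientation: [-0.001, 0.99, -0.143, 0.001]
wrist_force: [-1.9, 0.2, 6.1]
opening: 0.036
```

```bash
python3 - <<'E'
from h import *
s,R,p=tool(); print(s["clock"],p,s["opening"],s["wrist_force"],s["moment"])
ci=imaging.camera_info("wrist"); im=imaging.grab_frame("wrist"); cv2.imwrite("pics/w2.png",im[:,:,::-1])
import pickle; pickle.dump(ci,open("w2.pkl","wb"))
for a,c,b,v,P in blobs(blue(im),20): print(a,c,b,v,onplane(ci,c,.059))
E
```

```text
5.9 [0.5116 0.2508 0.1043] 0.03597790518358387 [-1.948   0.1669  6.0746] [-0.029   0.1956  0.0228]
780 [287.4731 271.3295] [280 233  16  72] [0.0878 0.9961] [[0.5176 0.2653 0.059 ]]
765 [349.8039 270.7569] [342 233  16  72] [-0.0792  0.9969] [[0.5095 0.2364 0.059 ]]
```

View pics/w2.png

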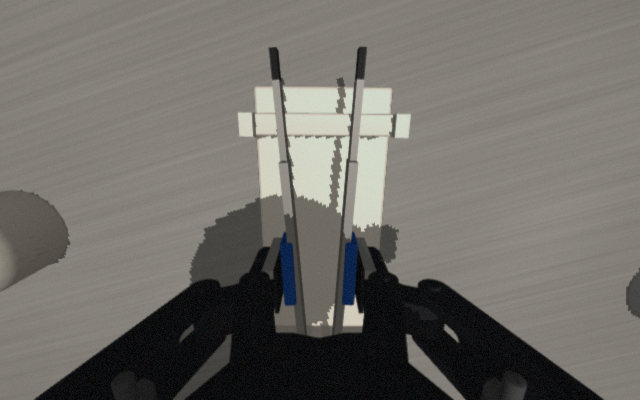

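The grips sit between the pads, and the tips are at (275,50) and (361,50), well apart. Lifting now.

>>> servo_tool(targets=[[[0,0,-0.003],[0,0,0],0.036],[[0,0,-0.005],[0,0,0],0.036],[[0,0,-0.01],[0,0,0],0.036],[[0,0,-0.016],[0,0,0],0.036],[[0,0,-0.02],[0,0,0],0.036],[[0,0,-0.02],[0,0,0],0.036],[[0,0,-0.015],[0,0,0],0.036],[[0,0,-0.007],[0,0,0],0.036],[[0,0,0],[0,0,0],0.036],[[0,0,0],[0,0,0],0.036]])

```text
clock: 7.2
position: [0.5106, 0.2501, 0.1987]
orientation: [0.0, 0.99, -0.143, -0.0]
wrist_force: [0.4, -0.3, -0.8]
opening: 0.0359
```

```bash
python3 - <<'E'
from h import *
s,R,p=tool(); print(s["clock"],p,s["opening"],s["wrist_force"],s["moment"])
ci=imaging.camera_info("wrist"); im=imaging.grab_frame("wrist"); cv2.imwrite("pics/w3.png",im[:,:,::-1])
import pickle; pickle.dump((ci,p,R.as_matrix()),open("w3.pkl","wb"))
for a,c,b,v,P in blobs(blue(im),20): print(a,c,b,v)
g=(im.max(2)<45); g[110:]=0
for a,c,b,v,P in blobs(g,20): print("dark",a,c,b,P[P[:,1]<P[:,1].min()+3].mean(0))
plan([.447,-.221,.2],[np.cos(np.radians(-15.6)),np.sin(np.radians(-15.6))])
E
```

```text
7.2 [0.5106 0.2501 0.1987] 0.035945674301459 [ 0.3749 -0.3436 -0.755 ] [ 0.0003  0.0001 -0.0339]
779 [287.5738 271.0565] [280 233  16  72] [0.0857 0.9963]
771 [349.7108 270.9987] [342 233  16  72] [-0.0798  0.9968]
dark 843 [589.6773  54.9632] [571  41  39  29] [598.1429  42.2381]
dark 225 [275.      62.9467] [270  48  11  32] [273.5   49.05]
dark 117 [359.4701  60.6923] [356  48  10  31] [361.0625  49.125 ]
shift tool [ 72.2482 469.8427  -0.8992] turn deg [ 0.0662  0.047  -0.8381] clock 7.25 open 0.036358118689239174
```

View pics/w3.png

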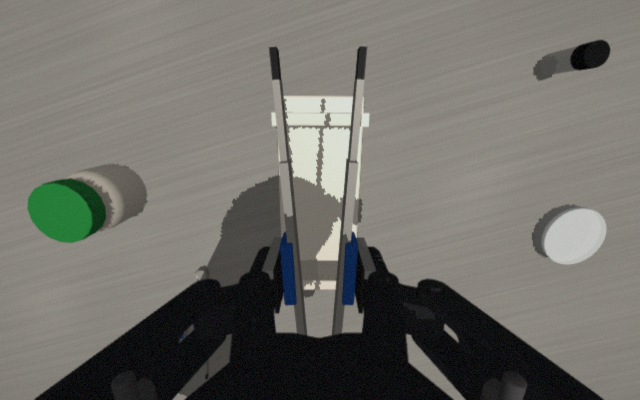

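The picture is the same as before the lift, with tips at (273,49) and (361,49) and the rest falling away below. The forceps are held level and free of the rest.

>>> servo_tool(targets=[[[0.003,0.008,-0.003],[0,0,0],0.036],[[0.007,0.02,-0.004],[0,0,-0.4],0.036],[[0.011,0.034,-0.004],[0,0,-0.4],0.036],[[0.014,0.044,-0.005],[0,0,0],0.036],[[0.016,0.05,-0.005],[0,0,0],0.036],[[0.016,0.05,-0.005],[0,0,0],0.036],[[0.016,0.05,-0.005],[0,0,0],0.036],[[0.016,0.05,-0.005],[0,0,0],0.036],[[0.015,0.05,-0.005],[0,0,0],0.036],[[0.014,0.044,-0.005],[0,0,0],0.036],[[0.012,0.036,-0.004],[0,0,0],0.036],[[0.008,0.022,-0.001],[0,0,0],0.036],[[0.005,0.01,0],[0,0,0],0.036],[[0,0,0],[0,0,0],0.036],[[0,0,0],[0,0,0],0.036]])

```text
clock: 9.12
position: [0.5313, -0.2412, 0.2504]
orientation: [-0.0, 0.991, -0.136, -0.0]
wrist_force: [0.1, -0.7, -0.6]
opening: 0.0361
```

```bash
python3 - <<'E'
from h import *
s,R,p=tool(); print(s["clock"],p,s["opening"],s["wrist_force"]); print(R.as_matrix()[:,0])
ci=imaging.camera_info("wrist"); im=imaging.grab_frame("wrist"); cv2.imwrite("pics/w4.png",im[:,:,::-1])
import pickle; pickle.dump((ci,p,R.as_matrix()),open("w4.pkl","wb"))
for a,c,b,v,P in blobs(green(im),20):
    if 230<c[0]<410: print("green",a,c,b,v,onplane(ci,c,.045))
cv2.imwrite("pics/w4c.png",cv2.resize(im[20:240,220:420,::-1],None,fx=3.2,fy=2.7,interpolation=cv2.INTER_CUBIC))
E
```

```text
9.125 [ 0.5313 -0.2412  0.2504] 0.036089781766889366 [ 0.1195 -0.6521 -0.6431]
[ 0.9631 -0.2691 -0.0002]
green 827 [327.8114  89.5236] [324  43   9  97] [-0.0084  1.    ] [[ 0.6215 -0.2746  0.045 ]]
green 814 [311.0012  90.9066] [307  43   9  97] [0.0133 0.9999] [[ 0.6246 -0.2591  0.045 ]]
```

View pics/w4.png

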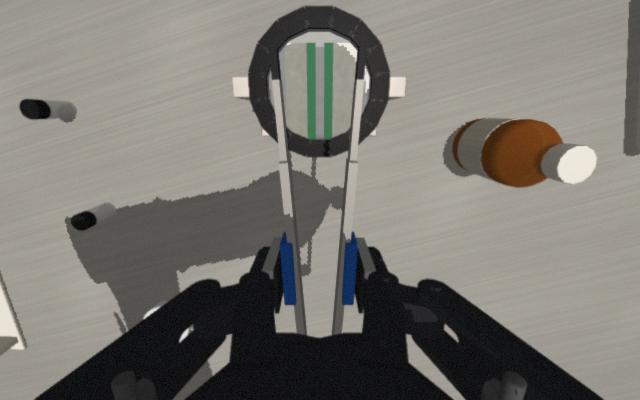

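The view looks down on the stand: stripes at columns 311 and 328 (rows 43–140), lens ring centred near (318,81), forceps arms straddling the stripes with tips near columns 275 and 361.

```bash
python3 - <<'E'
from h import *
import pickle; ci,p,R=pickle.load(open("w4.pkl","rb"))
T=lambda X:(np.atleast_2d(X)-p)@R
im=cv2.imread("pics/w4.png")[:,:,::-1].copy()
L=[]
for a,c,b,v,P in blobs(green(im),20)[:6]:
    if 300<c[0]<340 and a>500:
        vx,vy,x0,y0=cv2.fitLine(P.astype(np.float32),cv2.DIST_L2,0,.01,.01).ravel()
        rows=np.array([b[1],b[1]+b[3]-1.]); e=onplane(ci,np.c_[x0+vx/vy*(rows-y0),rows],.045); L.append(e)
        d=e[0]-e[1]; print("stripe tool-frame far/near",T(e)*1000,"world",e,"len",np.linalg.norm(d),"yaw",np.degrees(np.arctan2(d[1],d[0])))
u=np.array([[318.5,6],[318.5,157],[248,82],[389,82]]);
X=onplane(ci,u,.105);print("ring pts tool",T(X)*1000)
z=p[2]-.0533
t=onplane(ci,[[273.5,48],[361.5,48]],z);print("tips tool",T(t)*1000, np.linalg.norm(t[0]-t[1]))
s=r.sense();print(s["clock"])
E
```

```text
stripe tool-frame far/near [[134.9374   7.8909 205.3425]
 [ 50.5215   8.047  205.3614]] world [[ 0.6591 -0.285   0.045 ]
 [ 0.5777 -0.2625  0.045 ]] len 0.08441601921606927 yaw -15.506524312158275
stripe tool-frame far/near [[134.9196  -8.081  205.3451]
 [ 50.5031  -7.4417 205.3639]] world [[ 0.6634 -0.2697  0.045 ]
 [ 0.5819 -0.2476  0.045 ]] len 0.08441883545273605 yaw -15.17858737793151
ring pts tool [[144.207   -0.8035 145.3419]
 [ 41.7554  -0.6843 145.3647]
 [ 96.3119 -52.0526 145.361 ]
 [ 96.4271  50.5503 145.3441]]
tips tool [[ 99.6239 -18.9674  53.2809]
 [ 99.6618  16.6639  53.275 ]] 0.03563128995927778
9.175
```

>>> servo_tool(targets=[[[-0.01,0.001,0],[0,0,-0.2],0.035],[[-0.02,0,0],[0,0,0],0.034],[[-0.025,0,0],[0,0,0],0.033],[[-0.02,0,0],[0,0,0],0.032],[[-0.015,0,0],[0,0,0],0.031],[[0,0,0.01],[0,0,0],0.03],[[0,0,0.02],[0,0,0],0.029],[[0,0,0.025],[0,0,0],0.028],[[0,0,0.025],[0,0,0],0.027],[[0,0,0.02],[0,0,0],0.026],[[0,0,0.01],[0,0,0],0.026],[[0,0,0],[0,0,0],0.026],[[0,0,0],[0,0,0],0.026]])

```text
clock: 10.8
position: [0.4451, -0.2187, 0.141]
orientation: [0.0, 0.991, -0.134, 0.0]
wrist_force: [-0.7, -0.3, -0.7]
opening: 0.0262
```

```bash
python3 - <<'E'
from h import *
s,R,p=tool(); print(s["clock"],p,s["opening"],s["wrist_force"])
ci=imaging.camera_info("wrist"); im=imaging.grab_frame("wrist"); cv2.imwrite("pics/w5.png",im[:,:,::-1])
g=(im.max(2)<45)
for a,c,b,v,P in blobs(g,20):
    if 260<c[0]<380 and c[1]<120: print("dark",a,c,b)
for a,c,b,v,P in blobs(blue(im),20): print("blue",a,c,b)
for a,c,b,v,P in blobs(green(im),20): print("green",a,c,b)
E
```

```text
10.8 [ 0.4451 -0.2187  0.141 ] 0.02621137024254732 [-0.6681 -0.2758 -0.7256]
blue 790 [297.2519 269.8418] [291 232  13  72]
blue 776 [339.5554 269.6624] [334 231  12  73]
```

View pics/w5.png

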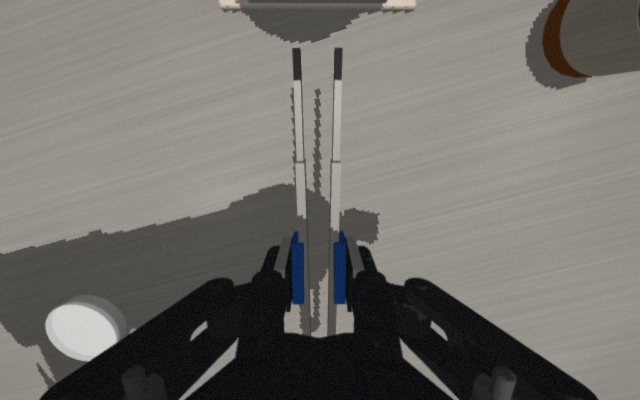

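Tips now at (297,49) and (338,49), symmetric and still parallel (gap about 16.8 mm). The bed edge is ahead at the top of the picture, centred near column 317. I'll descend and enter.

>>> servo_tool(targets=[[[0,0,0.012],[0,0,0],0.0258],[[0,0,0.012],[0,0,0],0.0258],[[0,0,0.004],[0,0,0],0.0256],[[0,0,0],[0,0,0],0.0256]])

```text
clock: 11.35
position: [0.4443, -0.2186, 0.1118]
orientation: [0.0, 0.991, -0.134, -0.001]
wrist_force: [-0.2, -0.8, -1.0]
opening: 0.0259
```

```bash
python3 - <<'E'
from h import *
import pickle; ci,p4,R4=pickle.load(open("w4.pkl","rb"))
s,R,p=tool(); print(s["clock"],p,s["opening"],R.as_matrix()[:,0])
ci=imaging.camera_info("wrist")
z=p[2]-.0535
t=onplane(ci,[[297,48],[338.5,48]],z); T=lambda X:(np.atleast_2d(X)-p)@R.as_matrix()
print("tips tool",T(t)*1000)
# stripe points under lens centre, measured in picture 4 (tool-4 frame, mm)
m=np.array([[92.7,7.97,205.35],[92.7,-7.76,205.35],[92.7-42.2,0.2,205.35]])/1000@R4.T+p4
print("marks tool",T(m)*1000)
E
```

```text
11.35 [ 0.4443 -0.2186  0.1118] 0.025938800163936515 [ 0.964  -0.266  -0.0013]
tips tool [[99.6691 -9.4599 53.3717]
 [99.6878  7.3556 53.3767]]
marks tool [[182.5926   6.8174  66.6112]
 [182.6435  -8.9126  66.6039]
 [140.418   -1.0891  66.6513]]
```

>>> servo_tool(targets=[[[0.005,0,0],[0,0,0],0.0256],[[0.01,0,0],[0,0,0],0.0256],[[0.015,0,0],[0,0,0],0.0256],[[0.015,0,0],[0,0,0],0.0256],[[0.015,0,0],[0,0,0],0.0256],[[0.012,0,0],[0,0,0],0.0256],[[0.008,0,0],[0,0,0],0.0256],[[0.003,0,0],[0,0,0],0.0256],[[0,0,0],[0,0,0],0.0256],[[0,0,0],[0,0,0],0.0256],[[0,0,0],[0,0,0],0.0256]])

```text
clock: 12.72
position: [0.5243, -0.2406, 0.1125]
orientation: [-0.0, 0.991, -0.134, 0.0]
wrist_force: [0.1, 0.1, -0.7]
opening: 0.0263
```

```bash
python3 - <<'E'
from h import *
s,R,p=tool(); print(s["clock"],p,s["opening"],s["wrist_force"],s["moment"])
T=lambda X:(np.atleast_2d(X)-p)@R.as_matrix()*1000
ci=imaging.camera_info("wrist"); im=imaging.grab_frame("wrist"); cv2.imwrite("pics/w6.png",im[:,:,::-1])
for a,c,b,v,P in blobs(green(im),15): 
    if 250<c[0]<390: print("green",a,c,b,T(onplane(ci,c,.045)))
for a,c,b,v,P in blobs(blue(im),20): print("blue",a,c,b)
sc=imaging.grab_frame("scene")[120:195,210:285,::-1]
cv2.imwrite("pics/w6c.png",np.hstack([cv2.resize(im[0:140,250:390,::-1],(500,500),interpolation=cv2.INTER_CUBIC),cv2.resize(sc,(300,500))]))
E
```

```text
12.725 [ 0.5243 -0.2406  0.1125] 0.026296314342948483 [ 0.1011  0.1289 -0.7332] [-0.0414 -0.0461  0.0439]
green 1723 [301.7261  59.1909] [291   0  19 148] [[97.9884 -8.3941 67.5097]]
green 1709 [335.1949  59.4541] [326   0  20 148] [[97.8964  6.8692 67.509 ]]
blue 787 [339.2478 269.136 ] [333 232  13  72]
blue 780 [297.3846 269.7628] [291 232  13  72]
```

View pics/w6c.png

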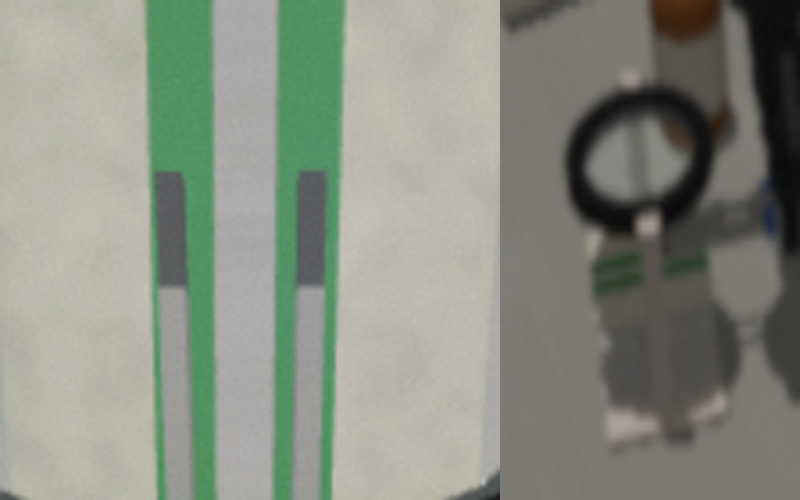

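The crop shows each black tip over its own green stripe under the lens: tips at about columns 297.3 and 337.4, stripe centres at about 300.7 and 336.5. The remaining error, allowing for depth, is about 1 mm left and 0 mm right. The bed is untouched and there is no wrist load beyond the weight. I'll settle briefly, then hand in.

>>> servo_tool(targets=[[[0,0.0004,0],[0,0,0],0.0256],[[0,0,0],[0,0,0],0.0256],[[0,0,0],[0,0,0],0.0256],[[0,0,0],[0,0,0],0.0256]])

```text
clock: 13.32
position: [0.5245, -0.2411, 0.1124]
orientation: [-0.0, 0.991, -0.134, -0.0]
wrist_force: [-0.0, -0.5, -0.6]
opening: 0.0257
```

```bash
python3 - <<'E'
from h import *
s=r.sense(); print(s["clock"],s["position"],s["opening"],s["wrist_force"],abs(s["dq"]).max()); r.sign_off()
E
```

```text
13.325 [ 0.5245 -0.2411  0.1124] 0.02570929399158254 [-0.0475 -0.5158 -0.5761] 0.002237249536869077
the job is handed in; nothing more can be done
```

I gripped the larger forceps by the blue grips, lifted them clear of the rest, and brought the tips in under the lens from the front. I handed in at 13.3 s with them still held; the hand-in reports no verdict.

- **Squeeze:** the finger opening was about 26 mm, a tip gap of about 16 mm against about 15.5 mm between the stripes.
- **Tips over stripes:** before a last 0.4 mm sideways correction, the wrist picture put the tips about 1 mm and 0 mm off the stripe middles. The limit is 4 mm. I took no new picture after the correction.
- **Along the stripe and height:** the tips were within about 1 mm of the lens centre. The tip points were about 14 mm above the bed; this comes from the arm's pose and the height at grasping, not from a picture.
- **Steadiness:** the arm was still, and the wrist force was only about the forceps' weight, so I saw no sign of contact with the bed or lens.

The two readings of the stripe spacing differed slightly (15.7 mm from above, 15.3 mm close up), well inside the tolerance. No other check failed. I did not measure the bystanders again at the end.

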